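Lay the spice jars in the drawer tray, lids one way

TASK

Put the two loose spice jars away in the grooved wooden tray: gently lay the standing red-lidded jar down on its side on the grey ribbed mat and let go of it, then take it up again and lay it flat in an empty groove of the tray. Lay the dark-lidded jar that lies on the worktop flat in the other empty groove. All lids must point the same way as the lid of the jar already in the tray, which stays in its groove; drop or knock over nothing and leave the other things on the worktop where they are.

Things in the scene. Friction and masses are not known exactly. Their poses are not given: they have to be found in the camera images.
- tray: fixed wooden tray, 148 mm along x, 204 along y; origin at the centre of its underside on the worktop, z up. Floor 6 mm thick; end walls at +x and -x 22 mm high, 132 mm apart inside; side lips 11 mm high. Three grooves along x at y = +68, 0, -68 mm, each between two round rails 32 mm apart with tops 13 mm above the worktop. The lid of the jar already in the middle groove points to +x.
- groove_left (a point): centre of the empty groove at the tray's +y side, 28 mm above the worktop: the height of the axis of a 41 mm jar resting on the rails (45 mm red-lidded jar: 30 mm); axes as the tray's
- groove_right (a point): centre of the empty groove at the tray's -y side, otherwise like groove_left
- mat: fixed grey drying mat, 96 mm along x, 144 along y; origin at the centre of its underside on the worktop, z up; 3 mm thick, four round ribs along its y (139 mm long), 24 mm apart from x = -36 to +36 mm, tops 7.5 mm above the worktop. A jar laid along the ribs rests between two of them (at x = -24, 0 or +24 mm) and does not roll; the red-lidded jar's axis is then about 27 mm above the worktop.
- red_jar_center (a point): centre of the loose glass jar with the red lid and green label, 45 mm diameter, 109 mm long, 0.08 to 0.14 kg; it stands upright on the worktop at the start. Its z axis runs along the jar from foot to lid
- red_jar_lid (a point): middle of the top of the red lid, 54.5 mm from the centre; axes as the centre's
- dark_jar_center (a point): centre of the loose glass jar with dark lid and reddish contents, 41 mm diameter, 105 mm long, 0.08 to 0.14 kg; it lies on its side on the worktop at the start and can roll. Its z axis runs along the jar from foot to lid
- dark_jar_lid (a point): middle of the top of the dark lid, 52.5 mm from the centre; axes as the centre's
- tray_jar_center (a point): centre of the jar with black lid and dark green contents that already lies loose in the middle groove of the tray, 41 mm diameter, 105 mm long. Its z axis runs from foot to lid
- tray_jar_lid (a point): middle of the top of that jar's lid; axes as the centre's
- salt: loose white-topped salt shaker, 44 x 44 x 90 mm, beside the work, to be left alone; origin under its centre
- mug: loose small spotted cup, 63 x 92 x 55 mm, to be left alone; origin under its centre
- garlic: loose garlic bulb, 50 mm, to be left alone; origin under its centre

How it is judged:
On the way, in this order (a step that is already met when the one before it is completed fails the run):
1. the red-lidded jar lies on its side on the ribbed mat, let go and at rest (angle between red_jar_center's own z axis and vertical between 1.42 and 1.72 rad and x of red_jar_center in the frame of mat between -0.045 and 0.045 m and y of red_jar_center in the frame of mat between -0.07 and 0.07 m and z of red_jar_center in the frame of mat below 0.04 m and contact force between the fingers and red_jar below 0.1 N and linear speed of red_jar below 0.02 m/s and angular speed of red_jar below 0.3 rad/s), for 0.2 s.
2. the red-lidded jar lies in an empty groove of the tray, lid the same way as the jar there, let go (((horizontal distance between red_jar_center and groove_left below 0.018 m and y of red_jar_center in the frame of tray between 0.058 and 0.078 m and z of red_jar_center in the frame of tray between 0.02 and 0.036 m and angle between the z axis of red_jar_center and the x axis of tray, either way round below 0.12 rad and x of red_jar_lid in the frame of tray above 0.02 m) or (horizontal distance between red_jar_center and groove_right below 0.018 m and y of red_jar_center in the frame of tray between -0.078 and -0.058 m and z of red_jar_center in the frame of tray between 0.02 and 0.036 m and angle between the z axis of red_jar_center and the x axis of tray, either way round below 0.12 rad and x of red_jar_lid in the frame of tray above 0.02 m)) and contact force between the fingers and red_jar below 0.1 N), for 0.2 s.
At the end, for the whole second after the job is handed in: The red- and the dark-lidded jar lie in the two outer grooves, one in each: within 10 mm of the groove's middle line, 18 mm of its centre, 7 degrees along it, lids towards the tray's +x like that of the jar still lying in the middle groove; all let go and at rest ((((horizontal distance between red_jar_center and groove_left below 0.018 m and y of red_jar_center in the frame of tray between 0.058 and 0.078 m and z of red_jar_center in the frame of tray between 0.02 and 0.036 m and angle between the z axis of red_jar_center and the x axis of tray, either way round below 0.12 rad and x of red_jar_lid in the frame of tray above 0.02 m) and (horizontal distance between dark_jar_center and groove_right below 0.018 m and y of dark_jar_center in the frame of tray between -0.078 and -0.058 m and z of dark_jar_center in the frame of tray between 0.02 and 0.036 m and angle between the z axis of dark_jar_center and the x axis of tray, either way round below 0.12 rad and x of dark_jar_lid in the frame of tray above 0.02 m)) or ((horizontal distance between red_jar_center and groove_right below 0.018 m and y of red_jar_center in the frame of tray between -0.078 and -0.058 m and z of red_jar_center in the frame of tray between 0.02 and 0.036 m and angle between the z axis of red_jar_center and the x axis of tray, either way round below 0.12 rad and x of red_jar_lid in the frame of tray above 0.02 m) and (horizontal distance between dark_jar_center and groove_left below 0.018 m and y of dark_jar_center in the frame of tray between 0.058 and 0.078 m and z of dark_jar_center in the frame of tray between 0.02 and 0.036 m and angle between the z axis of dark_jar_center and the x axis of tray, either way round below 0.12 rad and x of dark_jar_lid in the frame of tray above 0.02 m))) and y of tray_jar_center in the frame of tray between -0.01 and 0.01 m and z of tray_jar_center in the frame of tray between 0.02 and 0.036 m and x of tray_jar_lid in the frame of tray above 0.02 m and contact force between the fingers and red_jar below 0.1 N and linear speed of each of red_jar, dark_jar, tray_jar below 0.02 m/s and angular speed of each of red_jar, dark_jar, tray_jar below 0.3 rad/s and contact force between the fingers and dark_jar below 0.1 N and contact force between the fingers and tray_jar below 0.1 N); the robot touches nothing.
It fails at once if the red jar is dropped or knocked over (contact force between the fingers and red_jar below 0.05 N and (linear speed of red_jar above 0.5 m/s or angular speed of red_jar above 9 rad/s)).
It fails at once if the dark jar is dropped or knocked over (contact force between the fingers and dark_jar below 0.05 N and (linear speed of dark_jar above 0.5 m/s or angular speed of dark_jar above 9 rad/s)).
It fails at once if the salt shaker, cup or garlic is shifted by more than 30 mm (distance of any of salt, mug, garlic from where it was at the start of the episode above 0.03 m).
It also fails if it takes over 72 s, if anything falls off the work surface, if the arm or the gripper's body presses on something with over 40 N, if the wrist force passes 120 N, or if a joint passes its speed limit or range.

ROBOT

A 7-joint arm with a two-finger parallel gripper is mounted at the origin on a cart in front of the work surface, level with it; the furniture and walls round the work are solid. World frame = base frame: x ahead of the robot, y to its left, z up, the work surface at z = 0. Lengths are in m, angles in rad, forces in N, time in s.
With the tool pointing down it reaches from about 0.4 to 0.9 m from the base axis. Payload 5.5 kg.
Tool frame: the origin (TCP) lies midway between the tips of the shut fingers; the grasp point (between the pads) lies 19 mm behind it; z points along the fingers, y is the line along which they close (so a half turn about z gives the same grasp; the last joint's range is limited). The gripper opens to 92 mm and grips with 3 to 60 N. Pads are 19 mm wide; open, the fingers measure 130 mm over their backs; the gripper's body (75 mm by 190 mm) begins 47 mm behind the grasp point.
Start: joints at [-0.99, 0.501, -0.427, 1.55, 0.221, 1.138, -0.21], TCP at [0.203, 0.617, 0.227] pointing down, gripper open.
Joint ranges: [-2.88, 2.88], [-0.31, 2.03], [-1.54, 1.56], [0.2, 2.42], [-1.41, 4.55], [0.19, 2.02], [-2.57, 2.57]. Speed limits (rad/s): [2.57, 2.57, 3.14, 3.14, 3.14, 3.14, 3.14].

INTERFACE

Orientations are given as [roll, pitch, yaw] about the fixed x, y, z axes, in that order (R = Rz(yaw) Ry(pitch) Rx(roll)).
In Python, from workcell import manip gives the robot as it stands. Calls block until the motion is done:
- manip.movep(position, orientation): joint-space move of the TCP to a pose.
- manip.move_l(position, attitude=None, v=0.15): straight line of the TCP; attitude=None keeps the orientation; v is the mean speed in m/s.
- manip.move_j(angles): joint-space move.
- manip.grip(opening): finger opening in m; the grip force is fixed at half the most; returns when the fingers have stopped.
- manip.pause(seconds).
- manip.ik(position, orientation): joint angles nearest the present ones, or None.
- manip.get_state(): the state.
- manip.capture(name): name is "scene" or "top" or "wrist"; returns a dict with "frame" (480x640x3 uint8, blue, green, red), "intrinsics" (3x3 intrinsics, pixels), "eye" and "rotation" of the camera in the world; the wrist camera has in their place "hand_eye" (4x4, takes a point from camera to tool coordinates, whose origin is the TCP and whose axes are the flange's). Camera axes: x right, y up, looking along -z (the intrinsics and any distortion apply to the point x, -y, -z); pixel columns grow to the right and rows downward; lengths in m; the calibration is good to about 2 mm. The wrist camera is an equidistant fisheye: a pixel r from the principal point sees the ray r / f radians off the axis. A picture is of the moment at which its call begins: read the wrist's pose just before it. There is no depth.
A pose or a line that the arm cannot do raises manip.IKError and nothing moves.
- manip.job_done(): hands the job in; it is judged then, once.
The state is a dict: "time": time; "joint_pos": joint angles; "dq": joint speeds; "joint_torque": joint torques, N m; "tool_pos": TCP position; "eef_rot": TCP orientation; "wrist_force": force on the tool from outside, world axes, zero at the start; "ft_torque": the same for the moment, N m; "grip_width": finger opening in m; "finger_force": force on a finger pad.
Only numpy, scipy, OpenCV 4.12 (cv2) and the standard library are available. Lean on these libraries where they do the work, as an engineer would, in place of code of your own. Each camera call takes 0.05 s, during which the arm holds its last target. There are 200 camera calls.

## Working session

There is one attempt and no reset: what is moved stays moved. The work goes in short steps, each a Python script; the robot and the scene stay as the last script left them, time stands still between calls to the robot, and variables do not carry over. Pictures are saved under pics/ and viewed, at most 13 in all, crops included, and the job is handed in when it is done.

```bash
mkdir -p pics; ls; python3 - <<'E'
from workcell import manip
import cv2
for n in ("scene","top"):
    c=manip.capture(n); cv2.imwrite(f"pics/{n}0.png",c["frame"]); print(n,c["intrinsics"],c["eye"],c["rotation"],[k for k in c])
print(manip.get_state())
E
```

```text
pics
scene [[519.13703103   0.         314.99610548]
 [  0.         519.13703103 239.44004182]
 [  0.           0.           1.        ]] [-0.13974289 -0.53459651  1.10569081] [ 0.70231365 -0.00964782 -0.83523022] ['frame', 'intrinsics', 'eye', 'rotation']
top [[510.35113977   0.         322.09522794]
 [  0.         510.35113977 247.10751977]
 [  0.           0.           1.        ]] [0.31652262 0.04257594 1.34704666] [ 0.14247728 -0.02251716 -1.56973506] ['frame', 'intrinsics', 'eye', 'rotation']
{'time': 0.1, 'joint_pos': array([-0.98979211,  0.50179128, -0.42679982,  1.55134568,  0.22080553,
        1.13831815, -0.21028251]), 'dq': array([-0.00050525, -0.00068391, -0.00071663, -0.00090402, -0.00031266,
        0.00104653,  0.00174594]), 'joint_torque': array([-1.01686700e-02, -5.67868924e+01, -5.83830535e+00, -2.79914725e+01,
       -6.90578576e-02,  2.40109116e-02,  2.35361000e-05]), 'tool_pos': array([0.20295513, 0.61682495, 0.225758  ]), 'eef_rot': array([-3.13978605e+00, -5.85794172e-05,  2.82384985e+00]), 'wrist_force': array([0.189305  , 0.36428611, 0.2358607 ]), 'ft_torque': array([-0.03005158, -0.01597936, -0.00942966]), 'finger_force': 0.0, 'grip_width': 0.09196836027135367}
```

View pics/top0.png

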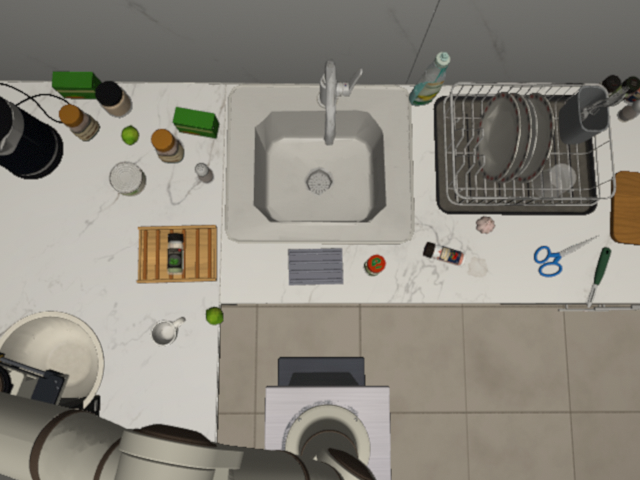

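View pics/scene0.png

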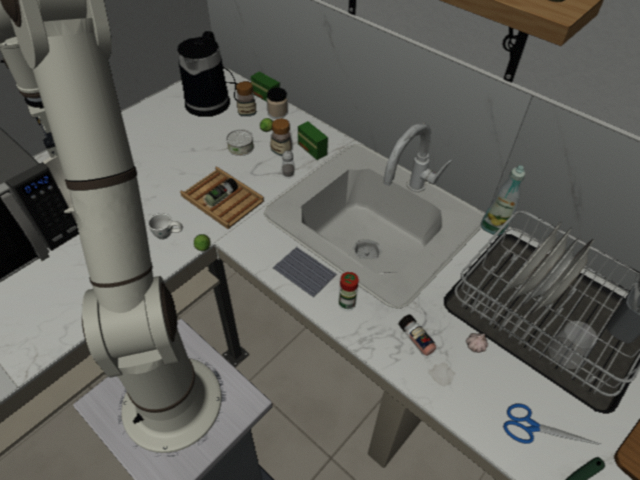

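The top view shows the tray near (177,254), the mat at (315,266), the red jar at (375,265), the dark jar at (444,254) and the garlic at (485,225). I'll zoom in for exact pixels.

```bash
cat > h.py <<'E'
from workcell import manip
import numpy as np, cv2
from scipy.spatial.transform import Rotation as R
def plane(c,uv,z):
    "world points of pixels uv on the plane at height z"
    K=c["intrinsics"]; M=R.from_euler('xyz',c["rotation"]).as_matrix(); e=np.array(c["eye"])
    uv=np.atleast_2d(np.array(uv,float)); 
    d=np.c_[(uv[:,0]-K[0,2])/K[0,0],-(uv[:,1]-K[1,2])/K[1,1],-np.ones(len(uv))]@M.T
    return e+d*((z-e[2])/d[:,2])[:,None]
def st(): 
    s=manip.get_state(); print("t%.1f"%s["time"],np.round(s["tool_pos"],4),np.round(s["eef_rot"],3),"q",np.round(s["joint_pos"],2),"w%.4f f%.1f"%(s["grip_width"],s["finger_force"]),"F",np.round(s["wrist_force"],1)); return s
E
python3 - <<'E'
import cv2,numpy as np
t=cv2.imread("pics/top0.png")
a=cv2.resize(t[215:295,130:230],(400,320),interpolation=cv2.INTER_CUBIC) # x4
b=cv2.resize(t[240:290,280:400],(480,200),interpolation=cv2.INTER_CUBIC)
b=cv2.resize(t[215:295,280:380],(400,320),interpolation=cv2.INTER_CUBIC)
c=cv2.resize(t[230:280,355:475],(720,300)[:2],interpolation=cv2.INTER_CUBIC)[:280]
o=np.zeros((600,800,3),np.uint8);o[:320,:400]=a;o[:320,400:]=b;o[320:600,:720]=c
cv2.imwrite("pics/z0.png",o)
E
```

```text
(no output)
```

View pics/z0.png

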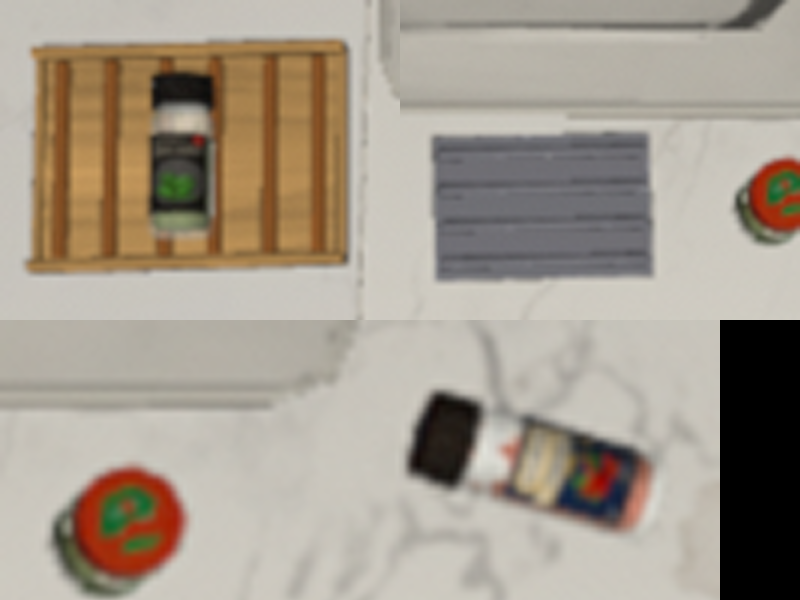

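```bash
python3 - <<'E'
from h import *
np.set_printoptions(precision=4,suppress=True)
c=manip.capture("top"); 
T=plane(c,[(138,227),(216.25,225.7),(216.5,280.7),(137,282.5)],.022)
M=plane(c,[(288.25,248.5),(342,248.2),(343,284.2),(289,285)],.003)
print("tray",T[:,:2],T.mean(0)); print("mat",M[:,:2],M.mean(0))
print("red",plane(c,[(376.8,263.7)],.109))
D=plane(c,[(425.5,248.7),(463.7,258.8)],.0205);print("dark",D,D.mean(0),np.linalg.norm(D[0]-D[1]),np.arctan2(*(D[0]-D[1])[[1,0]]))
print("garlic",plane(c,[(485,225)],.02),"jar",plane(c,[(160/4+130+5.5,215+72/4),(175.2,215+232/4)],.028))
q=plane(c,[(185,169),(165,330),(235,240),(219,300)],.0);print(q)
E
```

```text
tray [[0.5578 0.4949]
 [0.5623 0.2911]
 [0.4177 0.2861]
 [0.4125 0.4899]] [0.4876 0.3905 0.022 ]
mat [[ 0.5053  0.1024]
 [ 0.5067 -0.0405]
 [ 0.4109 -0.0427]
 [ 0.4084  0.0994]] [0.4578 0.0297 0.003 ]
red [[ 0.4538 -0.119   0.109 ]]
dark [[ 0.5038 -0.2599  0.0205]
 [ 0.4774 -0.3603  0.0205]] [ 0.4906 -0.3101  0.0205] 0.10380691515340042 1.3131989039156533
garlic [[ 0.5683 -0.421   0.02  ]] jar [[0.5413 0.3951 0.028 ]
 [0.4368 0.3915 0.028 ]]
[[0.7221 0.3843 0.    ]
 [0.2913 0.419  0.    ]
 [0.528  0.2444 0.    ]
 [0.3689 0.2821 0.    ]]
```

```bash
cat >> h.py <<'E'
def tool(d,beta,c,off=0.005):
    "TCP pose: tool z leans beta below horizontal heading d (yaw), fingers closing horizontally; grasp point off short of point c"
    h=np.array([np.cos(d),np.sin(d),0]); z=h*np.cos(beta)-np.array([0,0,1])*np.sin(beta)
    y=np.cross(h,[0,0,1])
    out=[]
    for s in (1,-1):
        m=np.c_[np.cross(s*y,z),s*y,z]
        out.append((np.array(c)+z*(.019-off),R.from_matrix(m).as_euler('xyz')))
    return out
E
python3 - <<'E'
from h import *
np.set_printoptions(precision=2,suppress=True)
for d0 in (-np.pi/2,np.pi/2,0,np.pi):
  for b in (0,15,30,45,60,75):
    B=np.radians(b)
    a=[manip.ik(*p) for p in tool(d0+.02,B,[.4538,-.119,.062])]
    e=[manip.ik(*p) for p in tool(d0+.02,B+np.pi/2,[.4578,.03,.027])]
    print(d0,b,[None if q is None else np.array(q) for q in a],[None if q is None else np.array(q) for q in e])
E
```

```text
-1.5707963267948966 0 [array([-0.21,  1.24, -0.36,  1.87,  1.26,  1.91,  1.51]), array([-0.82,  1.25,  0.32,  1.89,  0.85,  1.35, -1.36])] [array([-1.08,  1.14,  1.35,  2.19, -1.32,  1.15, -2.11]), array([-0.14,  0.49,  0.02,  2.17, -0.02,  0.49, -0.08])]
-1.5707963267948966 15 [array([-0.2 ,  1.05, -0.36,  1.98,  1.23,  1.65,  1.6 ]), array([-0.79,  1.05,  0.32,  2.  ,  0.86,  1.16, -1.29])] [array([-0.79,  0.92,  1.13,  2.18, -1.3 ,  1.13, -1.95]), array([ 0.11,  0.52, -0.05,  2.15, -0.47,  0.54,  0.51])]
-1.5707963267948966 30 [array([-0.13,  0.86, -0.37,  2.07,  1.2 ,  1.4 ,  1.71]), array([-0.66,  0.84,  0.26,  2.09,  0.9 ,  1.01, -1.22])] [array([-0.46,  0.87,  0.9 ,  2.13, -1.29,  1.23, -1.81]), array([ 0.35,  0.62, -0.12,  2.1 , -0.71,  0.7 ,  0.88])]
-1.5707963267948966 45 [array([-0.02,  0.68, -0.37,  2.14,  1.14,  1.13,  1.88]), array([-0.52,  0.66,  0.22,  2.15,  0.87,  0.84, -1.07])] [array([-0.16,  0.91,  0.68,  2.05, -1.26,  1.37, -1.71]), array([ 0.57,  0.77, -0.22,  2.02, -0.76,  0.88,  1.05])]
-1.5707963267948966 60 [array([ 0.11,  0.53, -0.34,  2.17,  0.98,  0.86, 
[... 3119 characters left out ...]
4,  1.09, -0.21,  1.31,  0.24,  1.81,  1.54]), array([-0.14,  1.13,  0.44,  1.33, -0.14,  1.77, -1.22])] [None, None]
3.141592653589793 45 [array([ 0.24,  0.91, -0.18,  1.51,  0.21,  1.53,  1.57]), array([-0.15,  0.95,  0.42,  1.52, -0.15,  1.5 , -1.24])] [None, None]
3.141592653589793 60 [array([ 0.22,  0.73, -0.11,  1.71,  0.15,  1.23,  1.62]), array([-0.16,  0.77,  0.41,  1.73, -0.17,  1.22, -1.23])] [None, None]
3.141592653589793 75 [array([ 0.18,  0.56, -0.02,  1.92,  0.07,  0.91,  1.7 ]), array([-0.18,  0.61,  0.44,  1.94, -0.23,  0.92, -1.16])] [None, None]<sys>:0: UserWarning: Gimbal lock detected. Setting third angle to zero since it is not possible to uniquely determine all angles.
```

```bash
python3 - <<'E'
from h import *
B=np.radians(20); d=-np.pi/2+.02
C=np.array([.4538,-.119,.060])
p,o=tool(d,B,C)[1]
z=R.from_euler('xyz',o).as_matrix()[:,2]
manip.movep([.42,.25,.28],[np.pi,0,2.0]); st()
pre=p-z*.10
print(manip.ik(pre,o))
manip.movep(pre,o); st()
c=manip.capture("wrist"); cv2.imwrite("pics/w1.png",c["frame"]); print(c["intrinsics"],c["hand_eye"])
E
```

```text
t1.7 [0.4195 0.2515 0.2799] [-3.142e+00 -1.000e-03  2.003e+00] q [-0.42  0.13 -0.19  1.89  0.03  1.12 -0.19] w0.0915 f0.0 F [ 1.   0.5 -0.5]
[-0.62258065  0.89645343 -0.03080426  1.93565639  0.89407942  1.42900538
 -1.33176091]
t3.0 [ 0.4526 -0.0373  0.0895] [3.14 1.22 1.59] q [-0.62  0.9  -0.03  1.93  0.89  1.43 -1.33] w0.0917 f0.0 F [ 0.8 -0.4 -1.3]
[[371.64829954   0.         324.57669878]
 [  0.         371.64829954 242.09329129]
 [  0.           0.           1.        ]] [[ 1.91437161e-04  9.55641098e-01  2.94533622e-01  7.91999860e-02]
 [ 9.99999953e-01 -1.12675276e-04 -2.84381887e-04 -5.85146990e-04]
 [-2.38580361e-04  2.94533663e-01 -9.55641075e-01 -1.57418024e-01]
 [ 0.00000000e+00  0.00000000e+00  0.00000000e+00  1.00000000e+00]]
```

View pics/w1.png

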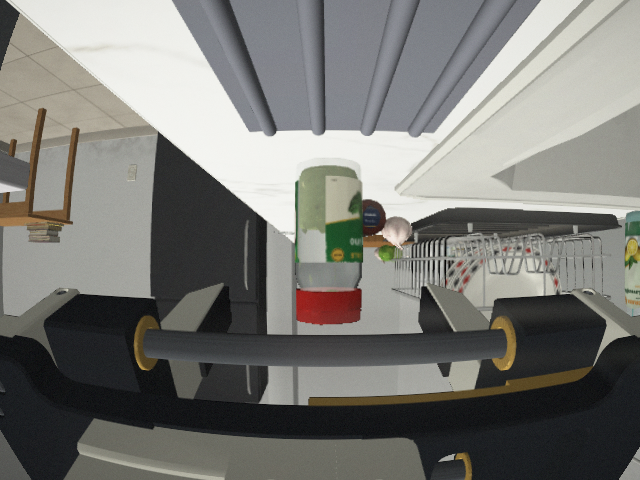

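The wrist view shows the red jar at columns 294–362, centred at 328, against a finger centre of 325, so it is about 2 mm to +x. The camera sits under the gripper, so I'll use a steeper 25° approach.

```bash
python3 - <<'E'
from h import *
B=np.radians(25); d=-np.pi/2+.02
C=np.array([.4552,-.119,.061])
p,o=tool(d,B,C)[1]
z=R.from_euler('xyz',o).as_matrix()[:,2]
manip.move_l(p-z*.08,o); manip.move_l(p,v=.08); st()
manip.grip(0.03); st()
manip.move_l(p+[0,0,.1],v=.1); st()
M=np.array([.4578,.03]); g=M+[0,-.0065]
for b in (55,85,115):
    p2,o2=tool(d,np.radians(b),[g[0],-.119+(g[1]+.119)*(b-25)/90,.17])[1]
    print(manip.ik(p2,o2)); manip.move_l(p2,o2,v=.1)
st()
c=manip.capture("scene"); cv2.imwrite("pics/s2.png",cv2.resize(c["frame"][180:380,220:480],(780,600)))
E
```

```text
t4.5 [ 0.4558 -0.131   0.055 ] [3.141 1.134 1.59 ] q [-0.49  0.88  0.03  2.05  1.03  1.22 -1.36] w0.0918 f0.0 F [-0.4 -0.3  0.2]
t5.3 [ 0.4556 -0.1317  0.0551] [3.141 1.134 1.591] q [-0.49  0.88  0.03  2.05  1.03  1.22 -1.36] w0.0447 f29.9 F [ 0.1  0.4 -0. ]
t6.5 [ 0.4552 -0.1317  0.1546] [-3.14   1.134  1.592] q [-0.49  0.67  0.02  2.09  0.99  1.31 -1.21] w0.0445 f29.9 F [ 0.4 -0.3 -1.9]
[-0.2581727   0.35264609 -0.08798885  2.10524054  0.72082329  1.03922478
 -0.81223029]
[ 0.06680394  0.22898761 -0.15672629  2.09325043  0.16565585  0.83471121
 -0.17813275]
[ 0.42016714  0.31776015 -0.24668273  2.06882999 -0.45088989  0.9075569
  0.50792575]
t8.6 [0.4572 0.0302 0.1567] [-3.14  -0.435  1.592] q [ 0.43  0.32 -0.26  2.07 -0.44  0.91  0.5 ] w0.0445 f29.9 F [ 0.6  0.3 -0.5]
```

View pics/s2.png

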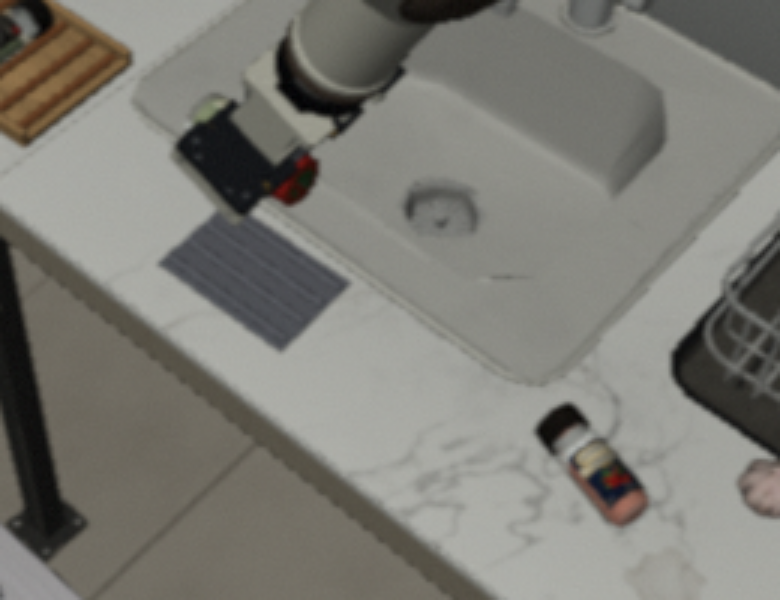

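The jar is held horizontal over the mat, red lid towards -y. I'll lower it until it touches.

```bash
python3 - <<'E'
from h import *
p2,o2=tool(-np.pi/2+.02,np.radians(115),[.4578,.0235,.0])[1]
manip.move_l(p2+[0,0,.035],o2,v=.1); manip.pause(.2); f0=st()["wrist_force"]
for h in np.arange(.0325,.0225,-.0015):
    manip.move_l(p2+[0,0,h],v=.03); manip.pause(.05)
    f=manip.get_state()["wrist_force"]-f0; print(round(h,4),np.round(f,1))
    if f[2]>2.5: break
st(); manip.grip(.052); manip.pause(.5); st()
z=R.from_euler('xyz',o2).as_matrix()[:,2]
manip.grip(.085); manip.move_l(p2+[0,0,h]-z*.1,v=.15)
manip.movep([.4578,.0235,.16],[np.pi,0,np.pi/2+.02]); s=st()
np.set_printoptions(precision=4,suppress=True)
c=manip.capture("wrist"); cv2.imwrite("pics/w3.png",c["frame"])
E
```

```text
t10.4 [0.458  0.0293 0.0227] [ 3.141 -0.436  1.591] q [ 0.44  0.58 -0.28  2.12 -0.49  0.62  0.64] w0.0450 f29.9 F [-0.5  0.1 -1.4]
0.0325 [0.5 1.1 0.5]
0.031 [1.3 0.5 1.5]
0.0295 [ 0.1 -1.   0.8]
0.028 [0.6 0.2 0.4]
0.0265 [ 0.9 -0.2  2.2]
0.025 [-1.4 -2.2 14.5]
t12.2 [0.4582 0.0297 0.0135] [ 3.141 -0.437  1.591] q [ 0.44  0.6  -0.28  2.12 -0.49  0.6   0.65] w0.0446 f29.9 F [-1.9 -2.1 13.1]
t13.1 [0.4577 0.0294 0.0123] [ 3.142 -0.436  1.591] q [ 0.44  0.6  -0.28  2.12 -0.49  0.6   0.65] w0.0519 f0.0 F [-0.5  0.1 -0.2]
t15.3 [0.4568 0.0236 0.159 ] [-3.139e+00 -1.000e-03  1.592e+00] q [ 0.02  0.22 -0.14  2.09  0.04  0.84 -0.13] w0.0851 f0.0 F [-0.8 -0.7  0.4]
```

View pics/w3.png

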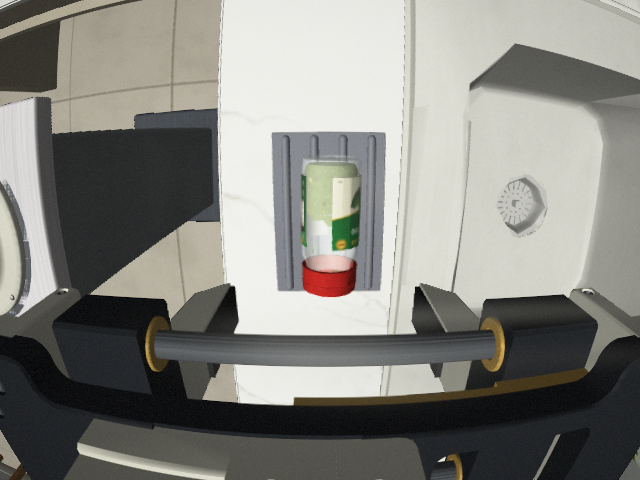

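Jar at rest on the mat, foot at about (331,157) and lid end at about (329,290). I'll locate it with the fisheye model and regrasp.

```bash
cat >> h.py <<'E'
def wplane(c,s,uv,z):
    K=c["intrinsics"];H=np.array(c["hand_eye"]);M=R.from_euler('xyz',s["eef_rot"]).as_matrix();p=np.array(s["tool_pos"])
    uv=np.atleast_2d(np.array(uv,float)); a=(uv-K[:2,2])/K[0,0]; r=np.linalg.norm(a,axis=1)
    d=np.c_[a[:,0]*np.sin(r)/r,-a[:,1]*np.sin(r)/r,-np.cos(r)]@H[:3,:3].T@M.T
    e=p+M@H[:3,3]; return e+d*((z-e[2])/d[:,2])[:,None]
E
python3 - <<'E'
from h import *
np.set_printoptions(precision=4,suppress=True)
s=manip.get_state(); c=manip.capture("wrist")
print(wplane(c,s,[(331,157),(329,290)],.027), "mat",wplane(c,s,[(273,133),(385,133),(381,291),(278,291)],.003))
# feasibility of later poses
for n,g in (("L",(.4858,.4585)),("R",(.4894,.3225))):
    for y in (np.pi+.027,.027): print(n,y,manip.ik([*g,.02],[np.pi,0,y]))
for y in (1.313,1.313-np.pi): print("dark",y,manip.ik([.4906,-.3101,.01],[np.pi,0,y]))
E
```

```text
[[ 0.4596  0.0813  0.027 ]
 [ 0.4605 -0.0305  0.027 ]] mat [[ 0.4109  0.0996  0.003 ]
 [ 0.5048  0.1016  0.003 ]
 [ 0.5096 -0.0419  0.003 ]
 [ 0.4135 -0.0437  0.003 ]]
L 3.1685926535897933 [-0.4771  0.7888 -0.4626  1.6219  0.4407  0.8364  0.4767]
L 0.027 [-0.8216  0.7361  0.0354  1.6358 -0.0341  0.7703 -2.3147]
R 3.1685926535897933 [-0.3237  0.6658 -0.3986  1.843   0.3776  0.7078  0.6616]
R 0.027 [-0.6709  0.6285  0.0549  1.8558 -0.0528  0.6587 -2.1285]
dark 1.313 [ 0.4651  0.6382  0.0675  1.8722 -0.0679  0.6334  0.3163]
dark -1.8285926535897932 [-0.3289  1.2531  1.3461  1.8973 -1.3294  1.2654 -1.9045]
```

```bash
python3 - <<'E'
from h import *
o=[np.pi,0,np.pi/2+.015]
manip.move_l([.4598,.0255,.06],o); manip.move_l([.4598,.0255,.0135],v=.06)
manip.grip(.03); st(); manip.move_l([.4598,.0255,.2],v=.12); st()
manip.movep([.4858,.4595,.2],[np.pi,0,np.pi+.027]); manip.move_l([.4858,.4595,.13],v=.15);manip.pause(.2); s=st()
c=manip.capture("wrist"); cv2.imwrite("pics/w4.png",c["frame"])
E
```

```text
t17.9 [0.4599 0.0255 0.0135] [ 3.141 -0.     1.586] q [-0.02  0.49 -0.11  2.16  0.11  0.5  -0.2 ] w0.0448 f30.0 F [-0.2  0.   0.8]
t19.6 [0.4593 0.0255 0.1993] [-3.14   0.     1.586] q [ 0.02  0.17 -0.15  2.04  0.03  0.93 -0.13] w0.0444 f30.0 F [-0.1  0.4 -0.6]
t22.0 [0.4865 0.4602 0.1315] [ 3.140e+00  2.000e-03 -3.115e+00] q [-0.44  0.65 -0.51  1.57  0.36  1.01  0.53] w0.0447 f30.0 F [-0.3  1.  -1.9]
```

View pics/w4.png

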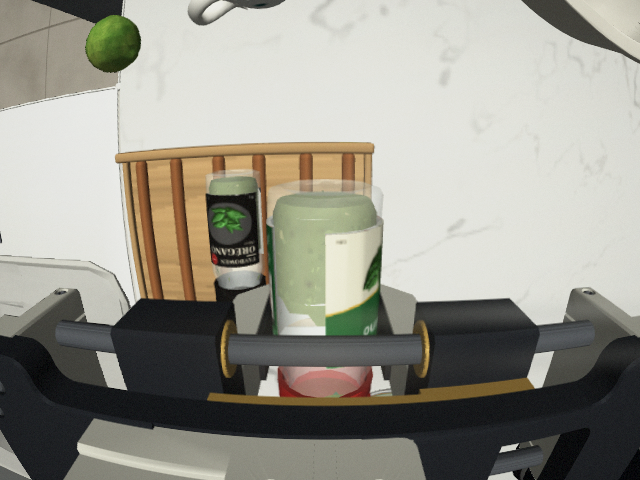

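```bash
python3 - <<'E'
from h import *
np.set_printoptions(precision=4,suppress=True)
s=manip.get_state(); c=manip.capture("wrist")
r=wplane(c,s,[(141,166),(176,163),(217,160),(259,157),(307,156),(349,155)],.013);print(r[:,:2])
w=wplane(c,s,[(117,156),(373,144)],.022);print(w,w.mean(0),np.arctan2(-(w[1]-w[0])[0],(w[1]-w[0])[1]))
print("jar axis foot",wplane(c,s,[(325,190)],.145),"midjar foot",wplane(c,s,[(234,177)],.028))
E
```

```text
[[0.4311 0.3099]
 [0.4298 0.3417]
 [0.4282 0.3759]
 [0.4261 0.4087]
 [0.425  0.4447]
 [0.4234 0.4757]]
[[0.4213 0.2924 0.022 ]
 [0.4141 0.492  0.022 ]] [0.4177 0.3922 0.022 ] 0.03604232336310861
jar axis foot [[0.4291 0.4579 0.145 ]] midjar foot [[0.4394 0.3929 0.028 ]]
```

```bash
python3 - <<'E'
from h import *
G=np.array([.487,.461]); o=[np.pi,0,np.pi+.03]
P=lambda h:[*G,h]
manip.move_l(P(.06),o,v=.1); manip.move_l(P(.022),v=.05); manip.pause(.2); f0=st()["wrist_force"]
for h in np.arange(.0205,.0125,-.0015):
    manip.move_l(P(h),v=.03); manip.pause(.05)
    f=manip.get_state()["wrist_force"]-f0; print(round(h,4),np.round(f,1))
    if f[2]>2.5: break
manip.grip(.051); manip.pause(.4); st()
manip.move_l(P(.07),v=.08); st(); manip.move_l(P(.2),v=.2)
# dark jar
manip.grip(.08)
manip.movep([.4906,-.3101,.15],[np.pi,0,1.313]); manip.pause(.1); st()
c=manip.capture("wrist"); cv2.imwrite("pics/w5.png",c["frame"])
c=manip.capture("top"); a=cv2.resize(c["frame"][215:295,130:230],(640,512)); cv2.imwrite("pics/t5.png",a)
E
```

```text
t24.1 [0.4873 0.4612 0.0224] [ 3.141e+00  1.000e-03 -3.112e+00] q [-0.48  0.79 -0.46  1.61  0.43  0.84  0.48] w0.0445 f30.0 F [ 0.4  0.4 -1.2]
0.0205 [-0.8 -1.   0.3]
0.019 [ 0.   0.1 -0.2]
0.0175 [-0.5  0.3  1.8]
0.016 [-1.   0.4  5.9]
t26.1 [0.487 0.461 0.016] [-3.142 -0.    -3.112] q [-0.49  0.8  -0.45  1.62  0.44  0.83  0.48] w0.0510 f0.0 F [-0.1 -0.7 -0.2]
t26.9 [0.4869 0.4607 0.0698] [-3.141 -0.    -3.112] q [-0.46  0.73 -0.49  1.6   0.4   0.91  0.51] w0.0510 f0.0 F [ 0.6  0.5 -0. ]
t31.2 [ 0.4913 -0.3091  0.15  ] [ 3.141 -0.     1.315] q [ 0.5   0.43  0.02  1.81 -0.01  0.9   0.27] w0.0805 f0.0 F [ 0.5 -1.  -0.7]
```

View pics/w5.png

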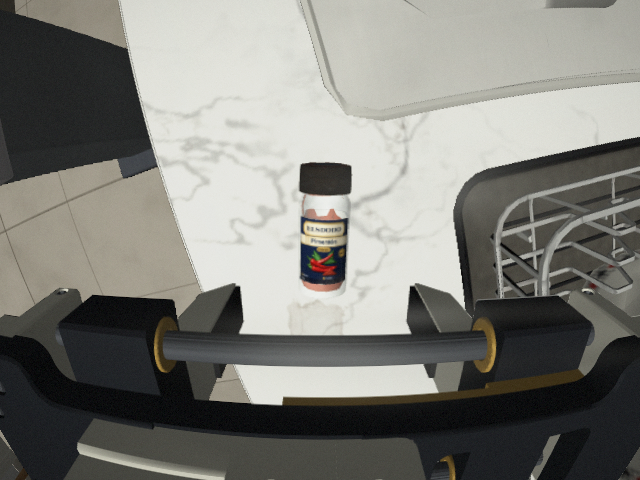

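View pics/t5.png

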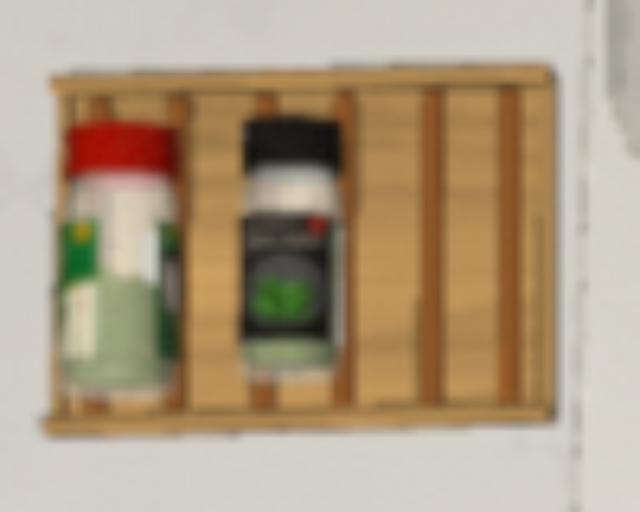

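Red lies in the left groove, lid +x. The dark jar's lid end is at (326,163) and its foot at (323,293), between the fingers.

```bash
python3 - <<'E'
from h import *
np.set_printoptions(precision=4,suppress=True)
s=manip.get_state(); c=manip.capture("wrist")
L,F=wplane(c,s,[(325.5,163),(323,292)],.0205); m=(L+F)/2; yaw=np.arctan2(*(L-F)[[1,0]]); print(L,F,m,yaw,np.linalg.norm(L-F))
o=[np.pi,0,yaw]; x,y=m[:2]
manip.move_l([x,y,.05],o,v=.12); manip.move_l([x,y,.0065],v=.05); st()
manip.grip(.03); st(); manip.move_l([x,y,.2],v=.12); st()
manip.movep([.491,.3235,.2],[np.pi,0,.03]); G=[.491,.3235]; manip.move_l([*G,.12]); manip.pause(.2); st()
c=manip.capture("wrist"); cv2.imwrite("pics/w6.png",c["frame"])
E
```

```text
[ 0.5051 -0.2575  0.0205] [ 0.4757 -0.3616  0.0205] [ 0.4904 -0.3095  0.0205] 1.2954227627729655 0.10821175129967285
t33.4 [ 0.4907 -0.3097  0.0067] [3.141 0.    1.295] q [ 0.5   0.64  0.02  1.87 -0.02  0.63  0.26] w0.0799 f0.0 F [1.1 0.1 0.3]
t34.1 [ 0.4904 -0.3095  0.0065] [-3.142 -0.     1.295] q [ 0.5   0.64  0.02  1.87 -0.02  0.63  0.26] w0.0401 f30.0 F [-0.2  0.7  1. ]
t35.8 [ 0.4899 -0.3093  0.1991] [-3.14  -0.     1.295] q [ 0.49  0.37  0.03  1.77 -0.01  1.    0.25] w0.0400 f30.0 F [ 0.5  0.1 -2. ]
t39.0 [0.4918 0.3241 0.1213] [-3.14  -0.002  0.03 ] q [-0.49  0.49 -0.17  1.81  0.11  0.86 -2.26] w0.0401 f30.0 F [ 0.3  0.9 -0.5]
```

View pics/w6.png

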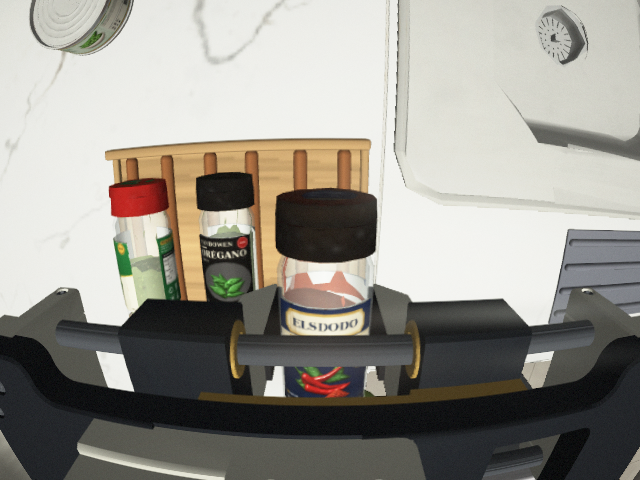

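Dark jar held over the tray, lid towards +x. The right groove's rails show at (300,152) and (344,152), and I'll use them to set the final y.

```bash
python3 - <<'E'
from h import *
np.set_printoptions(precision=4,suppress=True)
s=manip.get_state(); c=manip.capture("wrist")
r=wplane(c,s,[(252,155),(300,154),(344,153)],.013); w=wplane(c,s,[(106,152),(370,140)],.022); print(r[:,:2],w[:,:2])
y=(r[1:].mean(0)[1]-.060*.03); print(y)
y=np.clip((y+.3245)/2-.0005,.320,.327)
P=lambda h:[.490,y,h]
manip.move_l(P(.06),[np.pi,0,.03],v=.1); manip.move_l(P(.020),v=.05); manip.pause(.2); f0=st()["wrist_force"]
for h in np.arange(.0185,.0105,-.0015):
    manip.move_l(P(h),v=.03); manip.pause(.05)
    f=manip.get_state()["wrist_force"]-f0; print(round(h,4),np.round(f,1))
    if f[2]>2.5: break
manip.grip(.047); manip.pause(.4); st()
manip.move_l(P(.07),v=.08); st(); manip.move_l(P(.25),v=.2)
manip.movep([.42,.10,.3],[np.pi,0,.5]); st()
c=manip.capture("top"); cv2.imwrite("pics/t7.png",cv2.resize(c["frame"][215:345,130:250],(738,800))[:600])
E
```

```text
[[0.5531 0.3773]
 [0.5542 0.3425]
 [0.5558 0.3112]] [[0.5596 0.4945]
 [0.5661 0.2941]]
0.3250763981545004
t41.0 [0.4903 0.3245 0.0204] [-3.141 -0.001  0.03 ] q [-0.52  0.63 -0.15  1.85  0.14  0.67 -2.29] w0.0400 f30.0 F [-0.  -1.  -1.3]
0.0185 [1.  1.2 0.1]
0.017 [ 0.1  0.8 -0.3]
0.0155 [0.5 0.9 0.2]
0.014 [-0.7  2.1  6.5]
t43.0 [0.49   0.3243 0.014 ] [-3.142 -0.     0.03 ] q [-0.52  0.64 -0.15  1.85  0.14  0.66 -2.29] w0.0472 f0.0 F [-0.2 -0.3 -0.2]
t43.8 [0.4898 0.3241 0.0698] [3.141 0.    0.03 ] q [-0.5   0.56 -0.16  1.83  0.12  0.76 -2.27] w0.0470 f0.0 F [-0.7 -0.6 -0.2]
t45.8 [0.4201 0.1007 0.2995] [-3.141  0.     0.5  ] q [-0.12  0.01 -0.18  1.98  0.    1.16 -1.37] w0.0473 f0.0 F [-0.3  0.5  0.2]
```

View pics/t7.png

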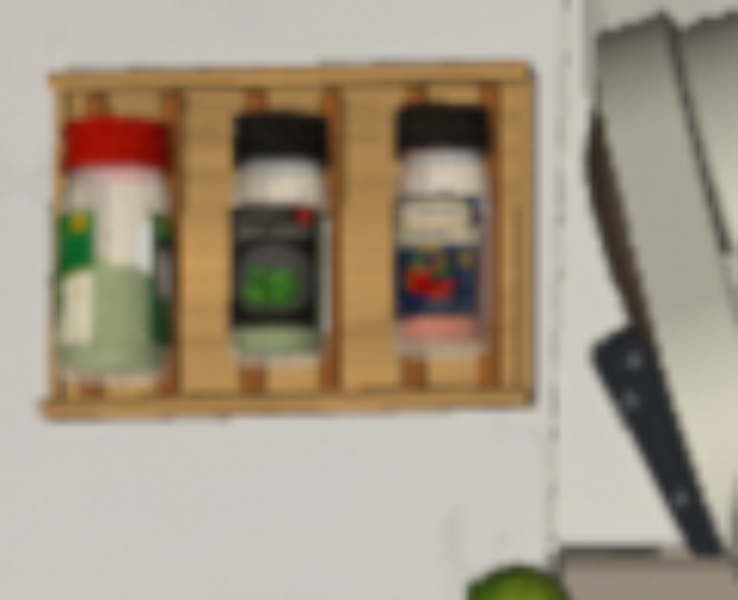

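All three jars lie in their grooves with lids towards +x (lid tops near rows 110–140 of the crop).

```bash
python3 -c "
from workcell import manip
print(manip.job_done())"
```

```text
the job is handed in; nothing more can be done
None
```

The job is handed in: the red jar was laid on the mat, released, and then placed in the left groove, and the dark jar is in the right groove. All lids point the same way in the final picture, taken at about 46 s; no verdict came back.

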